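# Click the beam tester to its green filter and trigger it

## Task

The lens beam tester is on its red filter. With a light fingertip on top of the big knurled dial, turn it clockwise (seen from above) one click, so that the green filter rests at the white arrow and the dial does not go on to yellow; then press the blue test button fully in with a fingertip and let it come back up. Nothing is to be gripped or lifted: the tester and everything around it stay where they are, and do not lean hard on the dial.

Things in the scene. Friction and masses are not known exactly. Their poses are not given: they have to be found in the camera images.
- tester: beam tester: grey housing 160 mm (its x) x 300 mm (its y), deck 55 mm above the bench, about 3 kg, loose on rubber feet. Origin under its centre on the bench, z up. In its frame: dial axis at x 0, y +75 mm; button axis at x 0, y -90 mm; white arrow flat on the deck at the +x side of the dial, pointing at it. A 44 mm aluminium barrel sticks 70 mm out of its +x face, lower than the dial
- dial_center (a point): centre of the flat top of the knurled black dial, 83 mm above the bench. Plain disc 110 mm wide, 20 mm thick, with three flush 19 mm windows (red, green, yellow) near its rim. Turns by friction of a fingertip pressed on its top 25 to 45 mm from the centre. Floats on a spring: starts to sink at about 2 N, firm stop at 6 mm and about 8 N; a 5 mm press is enough to turn it
- dial (a joint): dial angle in rad, growing clockwise seen from above. Detents at 0 (red at the arrow, the start), 0.7 (green at the arrow, wanted) and 1.4 (yellow). About 0.07 N m takes it over the humps at 0.35 and 1.05; let go between these two it snaps to green by itself. Stops at -0.12 and 1.52
- test_button_top (a point): centre of the top of the blue push button, 30 mm in diameter, 77 mm above the bench, in a black collar 46 mm wide whose top is 67 mm above the bench; pressed straight down
- test_button (a joint): button travel in m: 0 up, 0.006 fully in (about 5 N); springs back when let go
- canister: brass screw-top canister, 72 mm wide, 88 mm high, standing; origin at its foot; bystander
- shade: white milk-glass lamp shade, 124 mm wide, 105 mm high, standing on its wide rim; origin at its foot; bystander
- gauge_case: flat steel feeler-gauge case, 28 x 104 x 14 mm, lying, long along its y; origin under its centre; bystander
- cleat: bronze lens cleat with three claws, about 100 mm across, 46 mm high; origin under its centre; bystander
- flashlight: short aluminium flashlight standing on its head, 42 mm wide, 114 mm high; origin at its foot; bystander
- lens_brush: lens brush with a wooden handle, lying flat, about 200 mm long; bystander
- screw_dish: blue ceramic dish, 100 mm wide, 30 mm high; origin at its foot; bystander

How it is judged:
By the outcome, as a careful person would: the job done as asked, in the order asked, and still so for the second after the job is handed in, with the robot touching nothing.
It also fails if it takes over 35 s, if anything falls off the work surface, if the arm or the gripper's body presses on something with over 40 N, if the wrist force passes 120 N, or if a joint passes its speed limit or range.

## Robot

A 6-joint arm with a two-finger parallel gripper is mounted at the origin on the work surface. World frame = base frame: x ahead of the robot, y to its left, z up, the work surface at z = 0. Lengths are in m, angles in degrees, forces in N, time in s.
With the tool pointing down it reaches from about 0.275 to 1 m from the base axis. Payload 8.4 kg.
Tool frame: the origin (TCP) lies midway between the tips of the shut fingers; the grasp point (between the pads) lies arm.tcp_to_grasp behind it (arm.tcp_to_grasp is the distance from the TCP to the grasp point, in m); y points along the fingers, x is the direction in which the jaws open and shut, and the axes are right-handed (so a half turn about y gives the same grasp; the last joint's range is limited). The gripper opens to 85 mm and grips with 20 to 120 N. Pads are 22 mm wide; open, the fingers measure 114 mm over their backs; the gripper's body (76 mm by 85 mm) begins 54 mm behind the grasp point. The pads swing forward as they close: fully open they stand 13 mm farther back than shut.
Start: joints at [-77.143, 20.225, 93.587, -0, 66.188, -0.138], TCP at [0.141, -0.609, 0.211] pointing down, gripper open.
Joint ranges: [-150.9, 150.9], [-52.94, 120.26], [3.33, 152.33], [-74.26, 254.26], [0, 154.13], [-172.89, 172.89]. Speed limits (degrees/s): [127.2, 127.2, 159.86, 180, 180, 180].

## Interface

Orientations are given as a 3x3 rotation matrix whose columns are the frame's x, y, z axes.
In Python, from station import arm gives the robot as it stands.
- The arm moves only by the shell command python3 -m pendant 'ROWS' [FORCE]. ROWS is JSON, a list of rows, each a list of 3 entries, a list of its own where there are three numbers: the shift along the world's x, y, z in m, then the turn about the world's z in degrees, then the finger opening in m, from 0 to 0.0854. In form: [[[x, y, z], turn, claw], ...]. A call has 1 to 12 rows; each row is the pose to reach, as a shift and turn from the pose commanded when the call began; what a row does not reach only later rows make up. A row lasts 1/10 s, in which the tool goes at most 50 mm and 8.59 degrees, less where a joint would pass 70% of its speed; a pose out of reach is approached as far as the arm can. A call with a gripper value outside its range is refused whole. The fingers move at their own pace and stop on an object; FORCE is the grip in N (left out, the last holds). Time passes only in rows, so rows that repeat a pose let the fingers close. It gives the time, the measured TCP pose, the force and the opening at its end, in the units of the state.
- arm.state(): the state, without advancing time (a new reading comes with each control period).
- arm.grab_frame(name): name is "scene" or "top" or "wrist"; returns a dict with "frame" (400x640x3 uint8, red, green, blue), "depth" (400x640 float32, m along the optical axis (not along the pixel's ray), 0 where there is no reading), "fx", "fy", "cx", "cy" (pixels), "world_from_camera" (4x4, takes a point from camera to world coordinates); the wrist camera has in their place "T_tool_cam" (4x4, takes a point from camera to tool coordinates, whose origin is the TCP and whose axes are the tool frame's). Camera axes: x right, y down, z forward; pixel columns grow to the right and rows downward; lengths in m; the calibration is good to about 2 mm. A picture is of the moment at which its call begins: read the wrist's pose just before it.
- arm.close_job(): hands the job in, once; it reports no verdict.
The state is a dict: "t": time; "joint_pos": joint angles; "qvel": joint speeds; "joint_torque": joint torques, N m; "ee_pos": TCP position; "eef_rot": TCP orientation; "contact_force": force on the tool from outside, world axes, zero at the start; "wrist_torque": the same for the moment, N m; "finger_gap": finger opening in m.
Only numpy, scipy, OpenCV 4.12 (cv2) and the standard library are available. Lean on these libraries where they do the work, as an engineer would, in place of code of your own. Each camera call takes 0.05 s, during which the arm holds its last target.

## Working session

There is one attempt and no reset: what is moved stays moved. The work goes in short steps, Python scripts to look and compute and a shell command to move; the robot and the scene stay as the last step left them, time stands still between calls to the robot, and variables do not carry over. Pictures are saved under pics/ and viewed, and the job is handed in when it is done.

```bash
ls; mkdir -p pics; python3 - <<'E'
from station import arm
import cv2,numpy as np
s=arm.state();print(s)
for n in ("scene","top"):
    f=arm.grab_frame(n);np.savez(n+'.npz',**f)
    cv2.imwrite(f'pics/{n}0.png',f["frame"][:,:,::-1]);print(n,f["fx"],f["cx"],f["cy"],f["world_from_camera"])
E
```

```text
pics
{'t': 0.0, 'joint_pos': array([-7.71457011e+01,  2.02629235e+01,  9.36287025e+01,  8.92410638e-04,
        6.61860934e+01, -1.39062844e-01]), 'qvel': array([-0.0273648 , -0.07853156,  0.06362809, -0.04873914,  0.10194699,
       -0.02734451]), 'joint_torque': array([ 1.99663100e-04, -6.05260706e+01, -3.42070019e+01,  1.03493844e-04,
        9.26958688e-03, -4.66259394e-06]), 'ee_pos': array([ 0.14040349, -0.60852298,  0.21005971]), 'eef_rot': array([[ 2.24831830e-01, -2.87882390e-04,  9.74397540e-01],
       [-9.74396638e-01,  1.32563411e-03,  2.24832013e-01],
       [-1.35641979e-03, -9.99999080e-01,  1.75331092e-05]]), 'contact_force': array([ 0.04420793, -0.30253966, -0.04621765]), 'wrist_torque': array([-0.01503567,  0.06528292, -0.0261719 ]), 'finger_gap': 0.08559890965166965}
scene 433.4357919665169 318.18136780966256 203.1279780079867 [[-0.77260255  0.42990767 -0.46718806  1.22768109]
 [ 0.63480467  0.53515068 -0.55734799  0.75223594]
 [ 0.01040783 -0.72718164 -0.68636618  0.99666222]
 [ 0.          0.          0.          1.        ]]
top 388.0141573958764 313.4605514162711 197.93315684121475 [[ 0.01772475 -0.99225973  0.12290833  0.4477648 ]
 [-0.99976085 -0.01916377 -0.01053574  0.02626039]
 [ 0.01280958 -0.1226922  -0.9923621   1.29422184]
 [ 0.          0.          0.          1.        ]]
```

View pics/scene0.png

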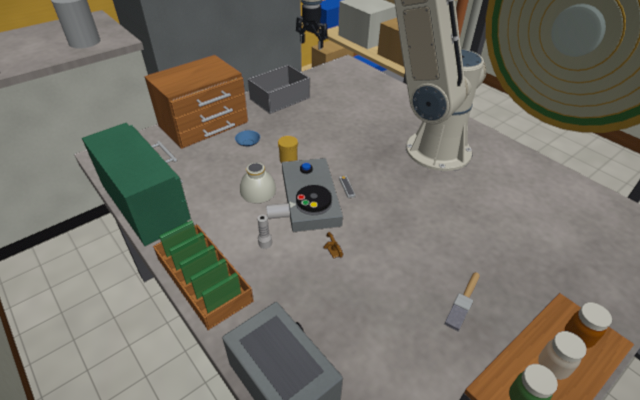

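View pics/top0.png

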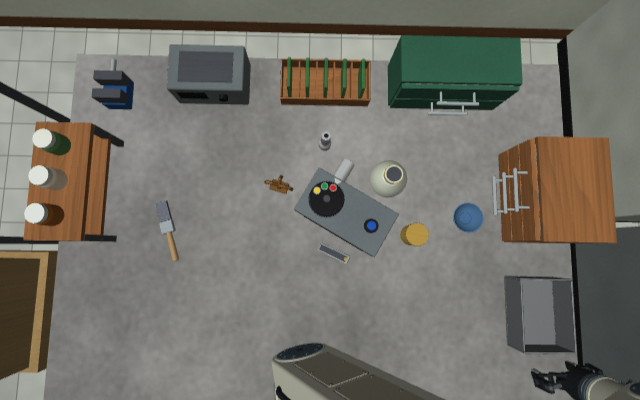

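The top view shows the dial at (326,199), the button at (371,226), and the windows red (333,188), green (324,186), yellow (317,191). Next I'll measure the positions.

```bash
cat > h.py <<'E'
import cv2,numpy as np
def ray(f,u,v,z):
    T=f["world_from_camera"];d=T[:3,:3]@np.array([(u-f["cx"])/f["fx"],(v-f["cy"])/f["fy"],1]);o=T[:3,3]
    return (o+d*(z-o[2])/d[2])[:3]
def blobs(f,roi,lo,hi,amin=4):
    x0,y0,x1,y1=roi
    h=cv2.cvtColor(np.ascontiguousarray(f["frame"][y0:y1,x0:x1]),cv2.COLOR_RGB2HSV)
    n,l,st,c=cv2.connectedComponentsWithStats(cv2.inRange(h,lo,hi))
    return [(c[i][0]+x0,c[i][1]+y0,st[i][4],st[i][2],st[i][3]) for i in range(1,n) if st[i][4]>=amin]
E
python3 - <<'E'
from h import *
for n,roi in(("top",(290,160,405,260)),("scene",(275,150,350,235))):
    f=dict(np.load(n+'.npz'))
    for nm,lo,hi,z in (("blue",(100,150,60),(125,255,255),.077),("green",(45,90,50),(90,255,255),.083),("yellow",(20,130,80),(35,255,255),.083),("red",(170,120,80),(180,255,255),.083),("red2",(0,150,80),(8,255,255),.083),("black",(0,0,0),(180,255,45),.083),("white",(0,0,200),(180,30,255),.055)):
        for b in blobs(f,roi,lo,hi): print(n,nm,np.round(b,1),ray(f,b[0],b[1],z).round(4))
    x0,y0,x1,y1=roi
    cv2.imwrite(f'pics/{n}z.png',cv2.resize(f["frame"][y0:y1,x0:x1,::-1],None,fx=6,fy=6,interpolation=cv2.INTER_CUBIC))
E
```

```text
top blue [371.2 225.2  77.   10.   10. ] [ 0.5158 -0.1696  0.077 ]
top green [324.  185.6  25.    5.    6. ] [ 0.6377 -0.0191  0.083 ]
top yellow [316.5 189.8  28.    6.    6. ] [0.6239 0.0043 0.083 ]
top yellow [402.8 234.5  48.    4.   15. ] [ 0.4881 -0.2671  0.083 ]
top yellow [345.  258.5   6.    3.    2. ] [ 0.4112 -0.0874  0.083 ]
top red2 [332.7 187.2  22.    6.    5. ] [ 0.6332 -0.0468  0.083 ]
top black [318.7 184.7  14.    5.    5. ] [ 0.6402 -0.0025  0.083 ]
top black [329. 183.  11.   5.   4.] [ 0.6463 -0.0349  0.083 ]
top black [326.8 202.  698.   35.   32. ] [ 0.5857 -0.0288  0.083 ]
top black [369.8 225.8  57.   14.   14. ] [ 0.5134 -0.1641  0.083 ]
top white [382.9 176.8  17.    4.   12. ] [ 0.6749 -0.2113  0.055 ]
top white [385.  173.5   4.    1.    4. ] [ 0.6858 -0.2181  0.055 ]
scene blue [305.9 166.3  59.   10.    8. ] [ 0.5186 -0.1616  0.077 ]
scene green [305.2 202.2  20.    6.    5. ] [ 0.6342 -0.0178  0.083 ]
scene yellow [287.8 155.  185.   17.   12. ] [ 0.5333 -0.2444  0.083 ]
scene yellow [313.5 204.   26.    6.    5. ] [0.6194 0.0043 0.083 ]
scene red2 [300.9 196.7  14.    5.    4. ] [ 0.6292 -0.0459  0.083 ]
scene black [305.3 170.2  36.   12.    6. ] [ 0.5375 -0.1405  0.083 ]
scene black [315.3 197.7 552.   35.   27. ] [ 0.5971 -0.0141  0.083 ]
```

View pics/topz.png

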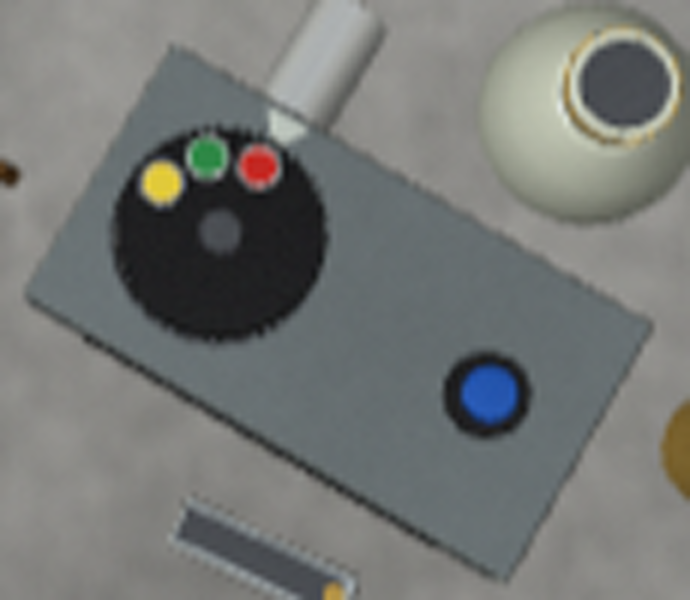

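View pics/scenez.png

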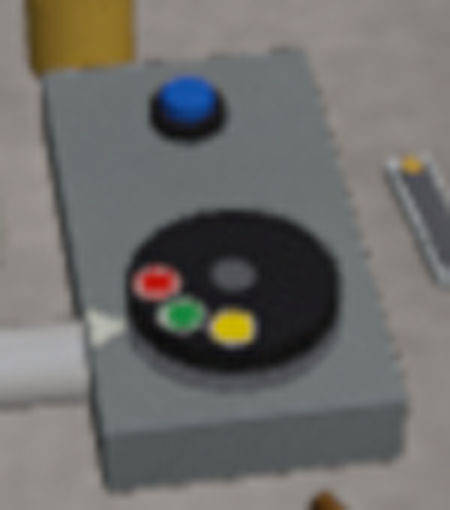

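```bash
python3 - <<'E'
from h import *
from station import arm
f=arm.grab_frame("wrist");print(f["T_tool_cam"].round(4),f["fx"],arm.tcp_to_grasp)
f=dict(np.load('top.npz'));print(ray(f,326.5,198.7,.083),ray(f,290+488/6,160+393/6,.077),ray(f,290+487/6,160+395/6,.067))
f=dict(np.load('scene.npz'));print(ray(f,275+232/6,150+275/6,.083),ray(f,275+188/6,150+97/6,.077))
E
```

```text
[[ 1.000e+00 -1.500e-03 -5.000e-04  9.000e-04]
 [ 1.000e-04 -2.907e-01  9.568e-01 -1.633e-01]
 [-1.600e-03 -9.568e-01 -2.907e-01  7.290e-02]
 [ 0.000e+00  0.000e+00  0.000e+00  1.000e+00]] 342.7924535137613 0.0187
[ 0.59614146 -0.0276627   0.083     ] [ 0.51483588 -0.16989103  0.077     ] [ 0.51432317 -0.17097337  0.067     ]
[ 0.59569196 -0.02419513  0.083     ] [ 0.51695523 -0.16108857  0.077     ]
```

```bash
python3 -m pendant '[[[0,0,0.05],0,0],[[0,0,0.1],0,0],[[0.04,0.03,0.12],0,0],[[0.08,0.08,0.12],0,0],[[0.12,0.12,0.12],0,0],[[0.15,0.16,0.12],0,0],[[0.18,0.20,0.12],0,0],[[0.21,0.24,0.12],0,0],[[0.24,0.28,0.12],0,0],[[0.27,0.32,0.12],0,0],[[0.30,0.36,0.12],0,0],[[0.33,0.40,0.12],0,0]]' 20
```

```text
t: 1.35
ee_pos: [0.457, -0.2262, 0.3308]
eef_rot: [[0.225, 0.0, 0.974], [-0.974, -0.0, 0.225], [0.0, -1.0, 0.0]]
contact_force: [-0.1, 0.2, -0.7]
finger_gap: -0.0002
```

```bash
python3 -m pendant '[[[0.03,0.04,0],0,0],[[0.06,0.08,0],0,0],[[0.09,0.12,0],0,0],[[0.12,0.15,0],0,0],[[0.12,0.15,0],0,0],[[0.12,0.15,0],0,0]]'
cat > wl.py <<'E'
from h import *
from station import arm
import sys
s=arm.state();f=arm.grab_frame("wrist")
T=np.eye(4);T[:3,:3]=s["eef_rot"];T[:3,3]=s["ee_pos"];f["world_from_camera"]=T@f["T_tool_cam"]
np.savez(sys.argv[1]+'.npz',**{k:f[k] for k in("frame","depth","fx","fy","cx","cy","world_from_camera")})
cv2.imwrite(f'pics/{sys.argv[1]}.png',f["frame"][:,:,::-1]);print(s["t"],s["ee_pos"],s["contact_force"])
for nm,lo,hi,z in (("blue",(100,150,60),(125,255,255),.077),("green",(45,90,50),(90,255,255),.083),("yellow",(20,130,80),(35,255,255),.083),("red2",(0,150,80),(8,255,255),.083),("white",(0,0,200),(180,30,255),.055)):
    for b in blobs(f,(0,0,640,400),lo,hi,40): print(nm,np.round(b,1),ray(f,b[0],b[1],z).round(4))
E
python3 wl.py w1
```

```text
t: 1.95
ee_pos: [0.5762, -0.0773, 0.3301]
eef_rot: [[0.227, -0.001, 0.974], [-0.974, -0.0, 0.227], [-0.0, -1.0, -0.001]]
contact_force: [-0.2, 0.1, 0.4]
finger_gap: 0.0003
1.95 [ 0.57622072 -0.07734624  0.33008047] [-0.23275348  0.07860352  0.41706786]
blue [ 592.7  231.3 2481.    69.    62. ] [ 0.5584 -0.4518  0.077 ]
blue [376.5 216.8 420.   24.   23. ] [ 0.5142 -0.1704  0.077 ]
green [281.1  95.3 217.   17.   17. ] [ 0.6344 -0.0214  0.083 ]
yellow [463.7 102.2 168.   48.   57. ] [ 0.6743 -0.2283  0.083 ]
yellow [258.5 102.8 217.   16.   17. ] [0.6204 0.0023 0.083 ]
yellow [ 470.1  255.9 2509.    71.    67. ] [ 0.491  -0.3045  0.083 ]
red2 [303.3 104.8 207.   16.   17. ] [ 0.6299 -0.0486  0.083 ]
white [446.8 102.  111.   17.   44. ] [ 0.6717 -0.2193  0.055 ]
white [466.2 111.8 236.   47.   48. ] [ 0.666  -0.2467  0.055 ]
```

View pics/w1.png

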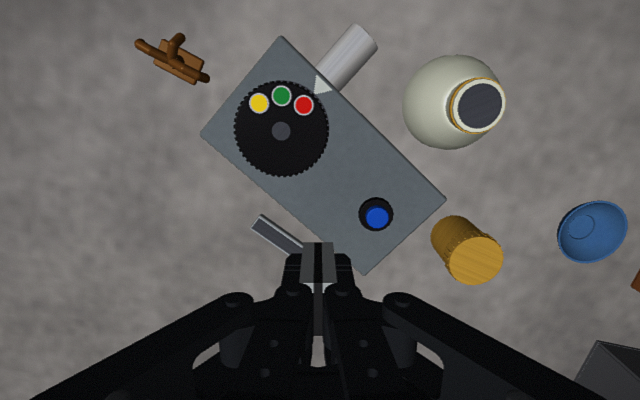

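The wrist view shows the dial centre at about (281,130), red at (303,105), green (281,95), yellow (258,103), and the button at (376,217).

```bash
python3 - <<'E'
from h import *
f=dict(np.load('w1.npz'))
print(ray(f,281,130.5,.083))
for b in blobs(f,(225,70,340,185),(0,0,0),(180,255,48),500):
    print(b, ray(f,b[0],b[1],.083))
g=f["frame"][70:185,225:340];m=cv2.inRange(cv2.cvtColor(g,cv2.COLOR_RGB2HSV),(0,0,0),(180,255,48))
c=max(cv2.findContours(m,0,2)[0],key=cv2.contourArea)
p=np.array([ray(f,u+225,v+70,.083) for u,v in cv2.convexHull(c)[:,0]],np.float32)
print(cv2.minEnclosingCircle(p[:,:2]))
A=np.array([[.6299,-.0486],[.6344,-.0214],[.6204,.0023]])
M=2*(A[1:]-A[0]);c=np.linalg.solve(M,(A[1:]**2).sum(1)-(A[0]**2).sum());print(c,np.linalg.norm(A-c,axis=1),np.degrees(np.arctan2(*(A-c).T[::-1])))
E
```

```text
[ 0.59521735 -0.02913968  0.083     ]
(np.float64(281.14212750968653), np.float64(133.3788305741458), np.int32(5678), np.int32(95), np.int32(96)) [ 0.59194982 -0.02995977  0.083     ]Traceback (most recent call last):
  File "<stdin>", line 9, in <module>
cv2.error: OpenCV(4.12.0) /io/opencv/modules/imgproc/src/shapedescr.cpp:201: error: (-215:Assertion failed) count >= 0 && (depth == CV_32F || depth == CV_32S) in function 'minEnclosingCircle'
```

```bash
python3 -m pendant '[[[0,0,0],0,0],[[0,0,0],0,0]]'; python3 wl.py w2
```

```text
t: 2.2
ee_pos: [0.5756, -0.0791, 0.331]
eef_rot: [[0.223, 0.0, 0.975], [-0.975, -0.0, 0.223], [0.0, -1.0, 0.0]]
contact_force: [0.5, -0.0, -0.4]
finger_gap: 0.0
2.2 [ 0.57558176 -0.07908532  0.3309604 ] [ 0.50148046 -0.02819927 -0.37680776]
blue [ 591.3  229.9 2470.    69.    61. ] [ 0.5581 -0.4517  0.077 ]
blue [375.4 215.9 417.   24.   23. ] [ 0.5142 -0.1704  0.077 ]
green [279.4  94.9 213.   16.   17. ] [ 0.6344 -0.0214  0.083 ]
yellow [459.7 106.5 164.   39.   57. ] [ 0.6681 -0.228   0.083 ]
yellow [257.  102.4 214.   17.   16. ] [0.6204 0.0024 0.083 ]
yellow [ 468.9  254.2 2549.    72.    69. ] [ 0.4916 -0.304   0.083 ]
red2 [301.7 104.2 206.   16.   17. ] [ 0.6299 -0.0485  0.083 ]
white [445.3  99.5 114.   22.   46. ] [ 0.6735 -0.2191  0.055 ]
white [464.7 109.2 251.   48.   51. ] [ 0.6679 -0.2464  0.055 ]
```

```bash
python3 -m pendant '[[[-0.004,0.012,-0.02],0,0],[[-0.008,0.024,-0.06],0,0],[[-0.012,0.035,-0.1],0,0],[[-0.012,0.035,-0.14],0,0],[[-0.012,0.035,-0.18],0,0],[[-0.012,0.035,-0.21],0,0],[[-0.012,0.035,-0.23],0,0],[[-0.012,0.035,-0.23],0,0],[[-0.012,0.035,-0.23],0,0],[[-0.012,0.035,-0.23],0,0]]'; python3 wl.py w3
```

```text
t: 3.25
ee_pos: [0.5653, -0.0435, 0.1024]
eef_rot: [[0.224, 0.002, 0.974], [-0.974, -0.0, 0.224], [0.001, -1.0, 0.002]]
contact_force: [0.9, -0.4, 0.5]
finger_gap: 0.0001
3.25 [ 0.56527872 -0.04347434  0.1023744 ] [ 0.92918522 -0.35541357  0.51138163]
blue [ 489.8  323.8 1062.    49.    37. ] [ 0.5215 -0.1686  0.077 ]
green [ 304.3   93.5 1108.    37.    38. ] [ 0.6345 -0.0214  0.083 ]
yellow [ 253.8  110.5 1068.    37.    38. ] [0.6204 0.0023 0.083 ]
yellow [ 601.   353.9 3671.    90.    92. ] [ 0.5196 -0.2427  0.083 ]
red2 [ 353.6  114.7 1042.    36.    37. ] [ 0.6299 -0.0486  0.083 ]
white [ 414.9   25.7 2476.    85.    63. ] [ 0.6835 -0.073   0.055 ]
white [385.   73.3 807.   38.   40. ] [ 0.6556 -0.0636  0.055 ]
white [ 610.3  109.1 5550.    71.   106. ] [ 0.6662 -0.2003  0.055 ]
white [304.   92.8 442.   44.   46. ] [ 0.6346 -0.0202  0.055 ]
white [254.  109.8 413.   44.   45. ] [0.6185 0.0069 0.055 ]
white [353.4 114.1 403.   44.   44. ] [ 0.6292 -0.0516  0.055 ]
```

View pics/w3.png

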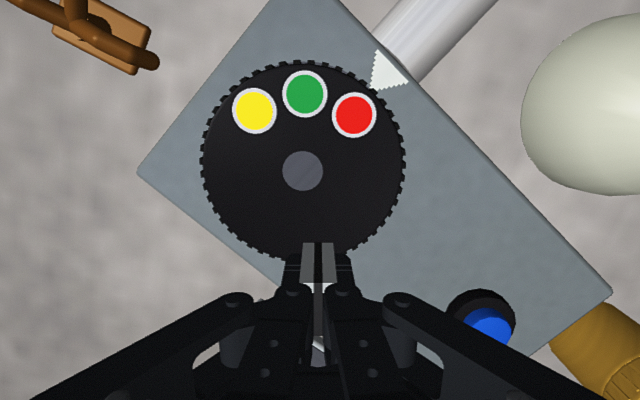

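```bash
python3 -m pendant '[[[0,0,-0.008],0,0],[[0,0,-0.014],0,0],[[0,0,-0.018],0,0],[[0,0,-0.020],0,0],[[0,0,-0.022],0,0],[[0,0,-0.022],0,0],[[0,0,-0.022],0,0]]'; python3 -c "
from station import arm
s=arm.state();print(s['ee_pos'],s['contact_force'])"
```

```text
t: 4.0
ee_pos: [0.5643, -0.0431, 0.0788]
eef_rot: [[0.225, 0.0, 0.974], [-0.974, -0.0, 0.225], [0.0, -1.0, 0.0]]
contact_force: [-0.5, -0.6, -0.2]
finger_gap: -0.0001
[ 0.56427371 -0.04311464  0.07881145] [-0.45572173 -0.63788458 -0.20240822]
```

```bash
python3 -m pendant '[[[0,0,-0.001],0,0],[[0,0,-0.001],0,0],[[0,0,-0.001],0,0]]';python3 -m pendant '[[[0,0,-0.001],0,0],[[0,0,-0.001],0,0],[[0,0,-0.001],0,0]]'; python3 wl.py w4
```

```text
t: 4.3
ee_pos: [0.5642, -0.0431, 0.0778]
eef_rot: [[0.225, 0.0, 0.974], [-0.974, -0.0, 0.225], [0.0, -1.0, 0.0]]
contact_force: [-0.9, 0.5, -0.4]
finger_gap: -0.0
t: 4.6
ee_pos: [0.5642, -0.0431, 0.0767]
eef_rot: [[0.225, -0.0, 0.974], [-0.974, 0.0, 0.225], [-0.0, -1.0, -0.0]]
contact_force: [-0.4, 0.1, -0.5]
finger_gap: -0.0002
4.6 [ 0.56416259 -0.04309687  0.07672455] [-0.37478682  0.06187684 -0.45632541]
blue [515.6 343.3 562.   46.   29. ] [ 0.5269 -0.1683  0.077 ]
green [ 303.6   91.3 1521.    43.    45. ] [ 0.6345 -0.0214  0.083 ]
yellow [ 244.9  111.  1450.    43.    43. ] [0.6204 0.0023 0.083 ]
yellow [ 613.7  368.4 2314.    67.    75. ] [ 0.5273 -0.2237  0.083 ]
red2 [ 361.   115.8 1413.    42.    43. ] [ 0.6299 -0.0486  0.083 ]
white [ 426.2   22.8 3098.    93.    63. ] [ 0.6789 -0.072   0.055 ]
white [ 396.    68.2 1090.    45.    47. ] [ 0.6556 -0.0636  0.055 ]
white [ 618.7  111.1 4299.    54.   120. ] [ 0.6614 -0.1834  0.055 ]
white [303.7  90.4 639.   52.   55. ] [ 0.6347 -0.0203  0.055 ]
white [245.1 110.2 593.   51.   53. ] [0.6182 0.0075 0.055 ]
white [360.6 114.9 580.   51.   52. ] [ 0.6294 -0.0521  0.055 ]
```

View pics/w4.png

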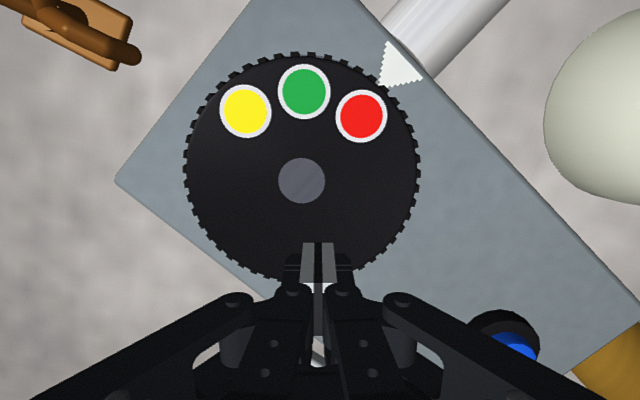

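```bash
python3 - <<'E'
from h import *
f=dict(np.load('w4.npz'));T=f["world_from_camera"]
def P(u,v):
    d=float(f["depth"][v,u]);return (T@[(u-f["cx"])*d/f["fx"],(v-f["cy"])*d/f["fy"],d,1])[:3].round(4)
for u,v in((303,180),(303,220),(260,240),(350,230),(311,244),(311,248),(311,260),(326,248),(326,260),(450,200),(150,200),(400,70)):print(u,v,P(u,v))
E
```

```text
303 180 [ 0.5956 -0.0296  0.0842]
303 220 [ 0.5752 -0.0339  0.082 ]
260 240 [ 0.5605 -0.0153  0.0832]
350 230 [ 0.5756 -0.0576  0.083 ]
311 244 [ 0.5731 -0.0388  0.1031]
311 248 [ 0.5737 -0.0388  0.1083]
311 260 [ 0.5731 -0.0391  0.1179]
326 248 [ 0.5748 -0.045   0.1076]
326 260 [ 0.5741 -0.045   0.1171]
450 200 [ 0.5954 -0.1133  0.0554]
150 200 [0.5575 0.0518 0.0552]
400 70 [ 0.655  -0.0652  0.058 ]
```

```bash
python3 - <<'E'
from h import *
for n in('w1','w4'):
  f=dict(np.load(n+'.npz'));T=f["world_from_camera"]
  for u in (300,311,319,326):
    print(n,u,[(v,round(float(f["depth"][v,u]),4)) for v in range(205,262,4)])
f=dict(np.load('w4.npz'));g=f["frame"][200:300,260:380]
cv2.imwrite('pics/z4.png',cv2.resize(cv2.convertScaleAbs(g[:,:,::-1],alpha=3),None,fx=6,fy=6,interpolation=0))
f=dict(np.load('w1.npz'));g=f["frame"][200:300,260:380]
cv2.imwrite('pics/z1.png',cv2.resize(cv2.convertScaleAbs(g[:,:,::-1],alpha=2),None,fx=6,fy=6,interpolation=0))
E
```

```text
w1 300 [(205, 0.4608), (209, 0.4636), (213, 0.465), (217, 0.4672), (221, 0.4702), (225, 0.5296), (229, 0.5314), (233, 0.5322), (237, 0.5352), (241, 0.5308), (245, 0.5253), (249, 0.525), (253, 0.1493), (257, 0.1461), (261, 0.1425)]
w1 311 [(205, 0.4607), (209, 0.4632), (213, 0.4661), (217, 0.467), (221, 0.4673), (225, 0.4688), (229, 0.4717), (233, 0.5323), (237, 0.5341), (241, 0.5366), (245, 0.1485), (249, 0.144), (253, 0.1409), (257, 0.1377), (261, 0.1343)]
w1 319 [(205, 0.4611), (209, 0.4636), (213, 0.465), (217, 0.4671), (221, 0.4691), (225, 0.4702), (229, 0.4708), (233, 0.4741), (237, 0.4754), (241, 0.536), (245, 0.1484), (249, 0.1433), (253, 0.1414), (257, 0.1365), (261, 0.1338)]
w1 326 [(205, 0.463), (209, 0.4624), (213, 0.4667), (217, 0.4675), (221, 0.4669), (225, 0.47), (229, 0.4708), (233, 0.474), (237, 0.4728), (241, 0.478), (245, 0.1487), (249, 0.1436), (253, 0.141), (257, 0.138), (261, 0.1341)]
w4 300 [(205, 0.1644), (209, 0.1659), (213, 0.1673), (217, 0.166), (221, 0.1672), (225, 0.1683), (229, 0.1678), (233, 0.1697), (237, 0.1703), (241, 0.1701), (245, 0.172), (249, 0.1723), (253, 0.1495), (257, 0.1459), (261, 0.1421)]
w4 311 [(205, 0.1652), (209, 0.1657), (213, 0.1672), (217, 0.167), (221, 0.1666), (225, 0.1693), (229, 0.1684), (233, 0.1703), (237, 0.1697), (241, 0.1722), (245, 0.1482), (249, 0.1451), (253, 0.1412), (257, 0.1369), (261, 0.1339)]
w4 319 [(205, 0.1649), (209, 0.1653), (213, 0.1675), (217, 0.1666), (221, 0.1677), (225, 0.1683), (229, 0.1688), (233, 0.1692), (237, 0.1696), (241, 0.1707), (245, 0.1479), (249, 0.1434), (253, 0.1411), (257, 0.1366), (261, 0.1339)]
w4 326 [(205, 0.1644), (209, 0.1662), (213, 0.1665), (217, 0.1675), (221, 0.1681), (225, 0.1683), (229, 0.1694), (233, 0.1686), (237, 0.1704), (241, 0.1713), (245, 0.1479), (249, 0.144), (253, 0.1407), (257, 0.1372), (261, 0.1339)]
```

View pics/z4.png

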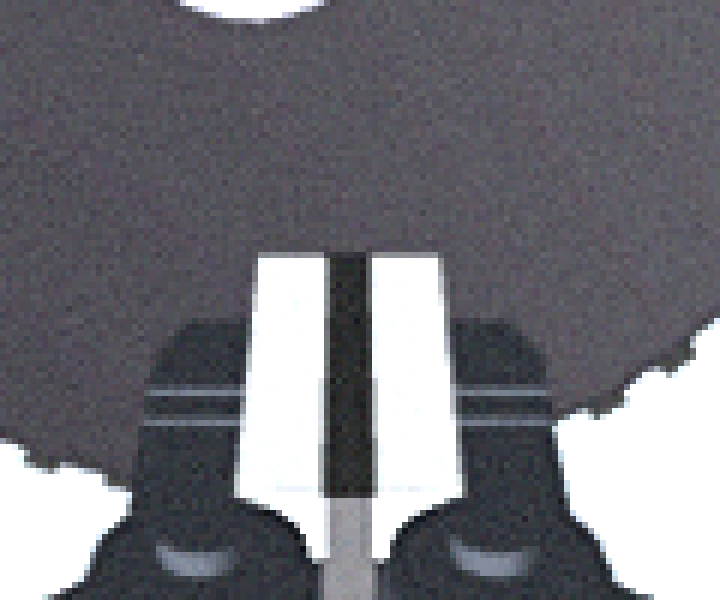

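View pics/z1.png

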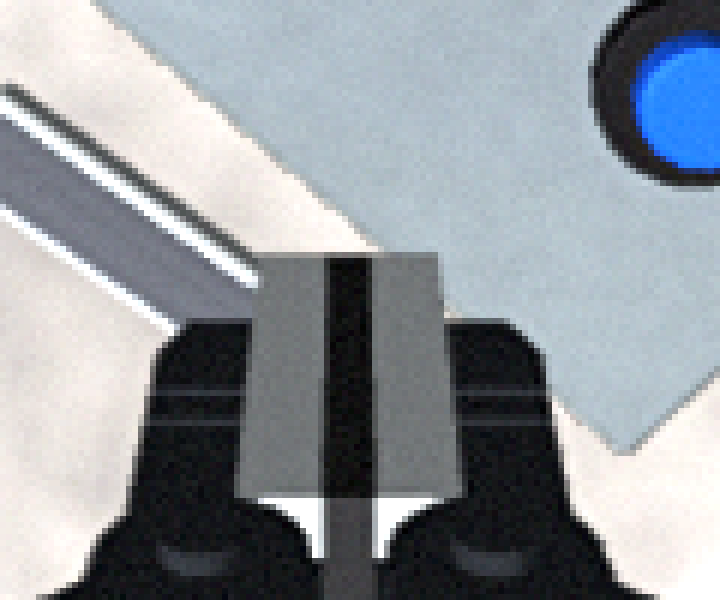

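```bash
python3 - <<'E'
from h import *
from station import arm
f=arm.grab_frame("scene");T=np.linalg.inv(f["world_from_camera"])
g=f["frame"].copy()[:,:,::-1].copy()
x0,y0=250,90
g=cv2.resize(g[y0:y0+130,x0:x0+120],None,fx=6,fy=6,interpolation=cv2.INTER_CUBIC)[:,:,:]
for z,c in((.0767,(0,0,255)),(.1017,(0,255,255))):
    p=T@[.5642,-.0431,z,1];u=f["cx"]+f["fx"]*p[0]/p[2];v=f["cy"]+f["fy"]*p[1]/p[2];print(u,v)
    cv2.circle(g,(int((u-x0)*6),int((v-y0)*6)),4,c,-1)
cv2.imwrite('pics/s4.png',g[180:])
E
```

```text
317.6020887315237 190.01843397788983
317.6772892237591 184.0919350969487
```

View pics/s4.png

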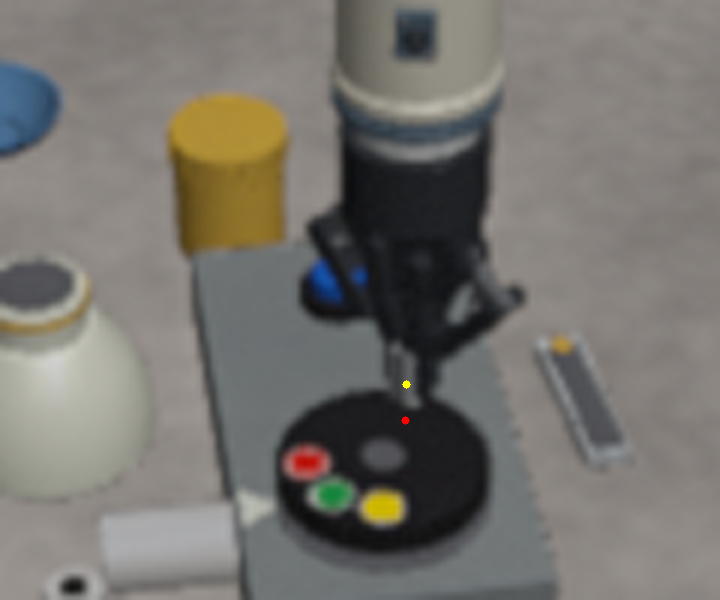

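Both views show the real fingertip stopping well short of the nominal TCP, about 20 mm behind it, so nothing has touched yet. I'll descend slowly and watch the force.

```bash
python3 -m pendant '[[[0,0,-0.004],0,0],[[0,0,-0.008],0,0],[[0,0,-0.012],0,0],[[0,0,-0.012],0,0],[[0,0,-0.012],0,0]]' | grep -E 'ee_pos|force'
for i in 1; do :; done
python3 -m pendant '[[[0,0,-0.002],0,0],[[0,0,-0.002],0,0]]'| grep -E 'ee_pos|force'
python3 -m pendant '[[[0,0,-0.002],0,0],[[0,0,-0.002],0,0]]'| grep -E 'ee_pos|force'
```

```text
ee_pos: [0.564, -0.0431, 0.0645]
contact_force: [0.4, 0.3, -0.3]
ee_pos: [0.5642, -0.0431, 0.0627]
contact_force: [0.6, 0.0, -0.5]
ee_pos: [0.5642, -0.0432, 0.0608]
contact_force: [-1.1, -1.0, 3.5]
```

```bash

python3 -m pendant '[[[0,0,-0.002],0,0],[[0,0,-0.002],0,0],[[0,0,-0.002],0,0]]'| grep -E 'ee_pos|force'
python3 -m pendant '[[[0,0,-0.001],0,0],[[0,0,-0.001],0,0],[[0,0,-0.001],0,0]]'| grep -E 'ee_pos|force'
```

```text
ee_pos: [0.5642, -0.0432, 0.0589]
contact_force: [-0.8, -0.2, 5.9]
ee_pos: [0.5642, -0.0432, 0.058]
contact_force: [-1.8, -0.5, 6.3]
```

```bash

python3 -m pendant '[[[-0.001,0.003,-0.0005],-5,0],[[-0.002,0.0056,-0.0005],-10,0],[[-0.0026,0.0085,-0.0005],-15,0],[[-0.0029,0.0114,-0.0005],-20,0],[[-0.003,0.0144,-0.0005],-25,0],[[-0.003,0.0144,-0.0005],-25,0]]'| grep -E 'ee_pos|force'
python3 wl.py w5
```

```text
ee_pos: [0.5611, -0.0283, 0.0575]
contact_force: [-2.3, 0.9, 6.0]
6.8 [ 0.5610788  -0.02830849  0.05754134] [-2.34917165  0.94545085  6.04965614]
blue [ 614.7  282.9 2830.    56.    61. ] [ 0.518  -0.1644  0.077 ]
green [ 301.5   92.3 1847.    48.    50. ] [ 0.6339 -0.0389  0.083 ]
yellow [ 237.1  114.2 1742.    47.    48. ] [ 0.6313 -0.0125  0.083 ]
red2 [ 364.6  118.9 1702.    46.    47. ] [ 0.6189 -0.0609  0.083 ]
white [364.9   3.1 171.   32.   11. ] [ 0.6642 -0.0728  0.055 ]
white [ 347.6   29.8 1512.    57.    52. ] [ 0.6555 -0.0635  0.055 ]
white [ 156.8   33.2 1012.    43.    48. ] [0.672  0.0191 0.055 ]
white [130.3  65.7  50.   15.    9. ] [0.6618 0.0355 0.055 ]
white [301.5  91.4 798.   58.   61. ] [ 0.6345 -0.0378  0.055 ]
white [ 140.1  133.7 2032.    62.   124. ] [0.6321 0.0421 0.055 ]
white [572.4  80.5  83.   22.   17. ] [ 0.6128 -0.1602  0.055 ]
white [237.3 113.2 738.   57.   59. ] [ 0.6314 -0.006   0.055 ]
white [364.  118.1 739.   56.   58. ] [ 0.6165 -0.064   0.055 ]
white [110.2 109.9 215.   28.   20. ] [0.6455 0.0518 0.055 ]
```

View pics/w5.png

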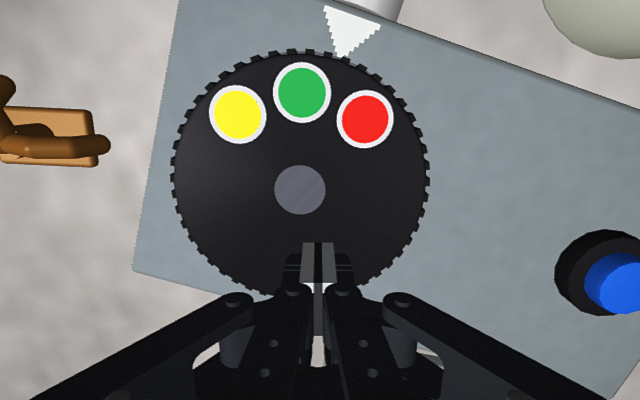

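The dial followed by about 25°, and the tester hasn't moved: the arrow is still at (0.6555, -0.0635). Next, the remaining 15°, then lift off.

```bash

python3 -m pendant '[[[0.0002,0.003,0],-5,0],[[0.0006,0.0059,0],-10,0],[[0.0012,0.0088,0],-15,0],[[0.0012,0.0088,0],-15,0],[[0.0012,0.0088,0],-15,0],[[0.0012,0.0088,0.002],-15,0],[[0.0012,0.0088,0.005],-15,0],[[0.0012,0.0088,0.02],-15,0],[[0.0012,0.0088,0.05],-15,0],[[0.0012,0.0088,0.06],-15,0],[[0.0012,0.0088,0.06],-15,0],[[0.0012,0.0088,0.06],-15,0]]'| grep -E 'ee_pos|force'
python3 wl.py w6
```

```text
ee_pos: [0.5621, -0.0199, 0.1166]
contact_force: [-0.9, 0.2, 0.6]
8.05 [ 0.56208707 -0.01990663  0.11661688] [-0.8931515   0.24547395  0.59738037]
blue [ 569.3  173.2 2203.    59.    49. ] [ 0.5159 -0.1691  0.077 ]
green [305.5  92.7 961.   34.   36. ] [ 0.63   -0.0486  0.083 ]
yellow [258.6 108.4 921.   34.   35. ] [ 0.6345 -0.0215  0.083 ]
yellow [472.5 302.4 121.   14.   12. ] [ 0.4618 -0.0853  0.083 ]
red2 [351.3 112.5 898.   34.   34. ] [ 0.609  -0.0665  0.083 ]
white [300.4  10.9 604.   32.   23. ] [ 0.6726 -0.0665  0.055 ]
white [309.2  41.5 762.   42.   32. ] [ 0.6555 -0.0635  0.055 ]
white [305.1  92.6 379.   42.   43. ] [ 0.6305 -0.0475  0.055 ]
white [258.6 107.9 350.   40.   42. ] [ 0.6358 -0.0169  0.055 ]
white [350.9 111.9 345.   41.   42. ] [ 0.6068 -0.0681  0.055 ]
white [452.3 292.2 117.   72.   10. ] [ 0.4536 -0.0792  0.055 ]
```

View pics/w6.png

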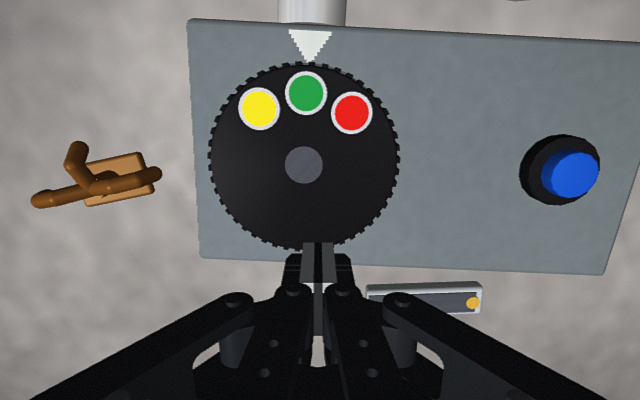

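Green now sits exactly where red was at the arrow, (0.630, -0.0486), and the arrow hasn't moved. On to the button at (0.5145, -0.170).

```bash

python3 -m pendant '[[[-0.006,-0.02,0],0,0],[[-0.016,-0.05,0],0,0],[[-0.026,-0.085,0],0,0],[[-0.037,-0.12,0],0,0],[[-0.0475,-0.15,0],0,0],[[-0.0475,-0.15,0],0,0],[[-0.0475,-0.15,-0.02],0,0],[[-0.0475,-0.15,-0.04],0,0],[[-0.0475,-0.15,-0.05],0,0],[[-0.0475,-0.15,-0.05],0,0],[[-0.0475,-0.15,-0.05],0,0]]'| grep -E 'ee_pos|force'
python3 wl.py w7 | grep -E '^[0-9]|blue'
```

```text
ee_pos: [0.515, -0.1695, 0.0672]
contact_force: [0.0, -1.3, 1.0]
9.2 [ 0.51501653 -0.16952124  0.0672018 ] [ 0.03546803 -1.32493966  0.99502584]
blue [ 322.1  235.9 1431.    59.    39. ] [ 0.5198 -0.1758  0.077 ]
```

View pics/w7.png

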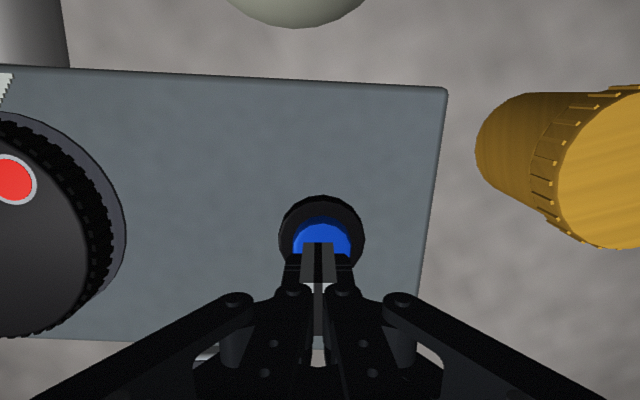

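The finger is centred over the button, with the blue cap at (322,236). Pressing straight down.

```bash

python3 -m pendant '[[[0,0,-0.004],0,0],[[0,0,-0.008],0,0],[[0,0,-0.012],0,0],[[0,0,-0.015],0,0],[[0,0,-0.015],0,0],[[0,0,-0.015],0,0]]'| grep -E 'ee_pos|force'
python3 -m pendant '[[[0,0,-0.0015],0,0],[[0,0,-0.0015],0,0],[[0,0,-0.0015],0,0]]'| grep -E 'ee_pos|force'
```

```text
ee_pos: [0.5152, -0.17, 0.0525]
contact_force: [-0.1, 0.7, 4.2]
ee_pos: [0.5152, -0.17, 0.051]
contact_force: [0.2, 0.2, 4.7]
```

```bash

python3 -m pendant '[[[0,0,-0.001],0,0],[[0,0,-0.001],0,0],[[0,0,-0.001],0,0]]'| grep -E 'ee_pos|force'
python3 -m pendant '[[[0,0,-0.001],0,0],[[0,0,-0.001],0,0],[[0,0,-0.001],0,0]]'| grep -E 'ee_pos|force'
```

```text
ee_pos: [0.5152, -0.17, 0.0504]
contact_force: [-1.1, 1.8, 11.3]
ee_pos: [0.5153, -0.17, 0.0502]
contact_force: [-3.7, 2.8, 22.1]
```

The force jumped to 22 N with no further travel, so the button is at its stop, fully in. Lifting off.

```bash

python3 -m pendant '[[[0,0,0.003],0,0],[[0,0,0.008],0,0],[[0,0,0.02],0,0],[[0,0,0.05],0,0],[[0,0,0.1],0,0],[[0,0,0.15],0,0],[[0,0,0.2],0,0],[[0,0,0.25],0,0],[[0.02,0.03,0.28],0,0],[[0.02,0.03,0.28],0,0],[[0.02,0.03,0.28],0,0],[[0.02,0.03,0.28],0,0]]'| grep -E 'ee_pos|force'
python3 wl.py w8
python3 - <<'E'
from h import *
f=dict(np.load('w8.npz'));T=f["world_from_camera"]
for b in blobs(f,(0,0,640,400),(100,150,60),(125,255,255),40):
    u,v=int(b[0]),int(b[1]);d=float(np.median(f["depth"][v-3:v+4,u-3:u+4]));print((T@[(u-f["cx"])*d/f["fx"],(v-f["cy"])*d/f["fy"],d,1])[:3].round(4))
E
```

```text
ee_pos: [0.5335, -0.14, 0.3272]
contact_force: [-0.7, -0.4, -0.6]
11.95 [ 0.53349008 -0.14001009  0.32721285] [-0.69221014 -0.35935077 -0.55115583]
blue [ 573.    18.9 2509.    84.    48. ] [ 0.5393 -0.457   0.077 ]
blue [347.  157.5 464.   25.   24. ] [ 0.5137 -0.1719  0.077 ]
green [208.3 118.2 208.   16.   17. ] [ 0.63   -0.0485  0.083 ]
yellow [339.8  17.8 120.   57.   27. ] [ 0.655  -0.2305  0.083 ]
yellow [ 463.2  123.5 3257.    79.    64. ] [ 0.4894 -0.31    0.083 ]
yellow [186.4 125.4 204.   16.   16. ] [ 0.6346 -0.0213  0.083 ]
yellow [329.1 236.2  40.    7.    7. ] [ 0.4331 -0.1069  0.083 ]
red2 [230.8 127.3 195.   16.   16. ] [ 0.6091 -0.0663  0.083 ]
white [334.7  13.7 214.   52.   23. ] [ 0.6653 -0.231   0.055 ]
white [319.   19.8  48.   20.   21. ] [ 0.6678 -0.2122  0.055 ]
[ 0.5305 -0.5046  0.0059]
[ 0.5143 -0.1721  0.0768]
```

View pics/w8.png

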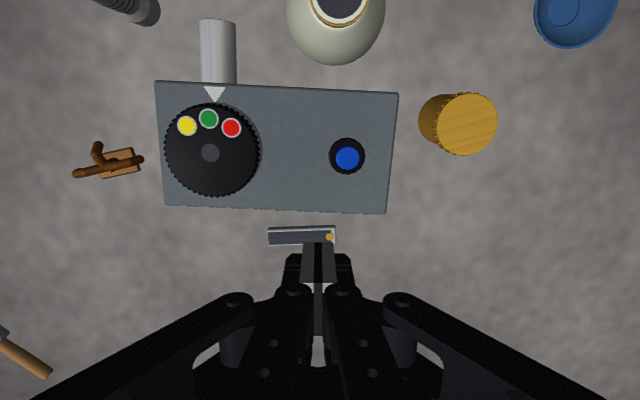

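Green is at the arrow, the button is back up (top at 0.0768 m), everything is where it was, and the arm is clear.

```bash
python3 -c "
from station import arm
print(arm.close_job())"
```

```text
the job is handed in; nothing more can be done
None
```

The dial is on green and the blue test button has been pressed fully in and let back up, in that order. I handed the job in at about 12 s of the 35 s.

- **Dial:** I pressed the shut fingertip on the dial's top, 34 mm from its centre, with about 6 N. I swept it 40° clockwise and lifted off. The last image puts the green window at (0.630, -0.0485), where red started, so it rests at the white arrow and did not go on to yellow.
- **Button:** I pressed it until it reached its stop. My last two 1 mm steps came after or at the stop, so the force peaked at about 22 N instead of the 5 N needed. After release, the depth image shows the button top at 76.8 mm, against 77 mm nominal.
- **Surroundings:** The white arrow measured the same before and after the dial turn. The tester and the nearby objects look undisturbed in the last picture, though I did not measure the other objects one by one. The arm ended clear of everything, with the force reading back to noise level.

**Disagreement:** The real fingertip sat about 21 mm behind the stated TCP. The depth image showed this and contact with the dial confirmed it, so I set the press depths from the measured force.

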